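# Sort capped sample containers into their matching holders

## Robot

A 6-joint arm with a two-finger parallel gripper is mounted at the origin on the work surface. World frame = base frame: x ahead of the robot, y to its left, z up, the work surface at z = 0. Lengths are in m, angles in rad, forces in N, time in s.
With the tool pointing down it reaches from about 0.275 to 1 m from the base axis. Payload 8.4 kg.
Tool frame: the origin (TCP) lies midway between the tips of the shut fingers; the grasp point (between the pads) lies 19 mm behind it; z points along the fingers, x is the direction in which the jaws open and shut, and the axes are right-handed (so a half turn about z gives the same grasp; the last joint's range is limited). The gripper opens to 85 mm and grips with 20 to 120 N. Pads are 22 mm wide; open, the fingers measure 114 mm over their backs; the gripper's body (76 mm by 85 mm) begins 54 mm behind the grasp point. The pads swing forward as they close: fully open they stand 13 mm farther back than shut.
Start: joints at [-1.208, 0.353, 1.633, -0, 1.155, -0.002], TCP at [0.223, -0.584, 0.231] pointing down, gripper open.
Joint ranges: [-2.63, 2.63], [-0.92, 2.1], [0.06, 2.66], [-1.3, 4.44], [0, 2.69], [-3.02, 3.02]. Speed limits (rad/s): [2.22, 2.22, 2.79, 3.14, 3.14, 3.14].

## Interface

Orientations are given as [roll, pitch, yaw] about the fixed x, y, z axes, in that order (R = Rz(yaw) Ry(pitch) Rx(roll)).
In Python, from workcell import env gives the robot as it stands.
- The arm moves only by the tool apply_moves, never from a script. Its argument "moves" is a list of rows, each an object of numbers: "hand": the finger opening in mm, from 0 to 85.4; "tx", "ty", "tz": the shift along the world's x, y, z in mm; "ax", "ay", "az": the turn, a rotation vector about the world's x, y, z in rad. In form: [{"hand": .., "tx": .., "ty": .., "tz": .., "ax": .., "ay": .., "az": ..}, ...]. A call has 1 to 20 rows; each row shifts and turns the commanded pose from where the row before left it; what a row does not reach is not made up. A row lasts 1/10 s, in which the tool goes at most 50 mm and 8.59 degrees, less where a joint would pass 70% of its speed; a pose out of reach is approached as far as the arm can. A call with a gripper value outside its range is refused whole. The fingers move at their own pace and stop on an object; "squeeze" is the grip in N (left out, the last holds). Time passes only in rows, so rows that do not move let the fingers close. It gives the time, the measured TCP pose, the force and the opening at its end, in the units of the state.
- env.state(): the state, without advancing time (a new reading comes with each control period).
- env.camera(name): name is "scene" or "top" or "wrist"; returns (picture, depth): 384x512x3 uint8, red, green, blue; 384x512 float32, m along the optical axis (not along the pixel's ray), 0 where there is no reading.
- env.calibration(name): a dict with "fov_y" (degrees; the focal length in pixels is half the picture's height over the tangent of half this angle, whatever the lens; pixels are square), "cx", "cy" (the principal point, pixels), "distortion" ([k1, k2, p1, p2, k3] as OpenCV has them; the pictures are not rectified), "R" (3x3) and "t" (3): a world point X has camera coordinates R X + t; the wrist camera has in their place "tool_from_camera" (4x4, takes a point from camera to tool coordinates, whose origin is the TCP and whose axes are the tool frame's). Camera axes: x right, y down, z forward; pixel columns grow to the right and rows downward; lengths in m; the calibration is good to about 2 mm. A picture is of the moment at which its call begins: read the wrist's pose just before it. calibration takes no time and is no camera call.
- env.sign_off(): hands the job in, once; it reports no verdict.
The state is a dict: "t": time; "joint_positions": joint angles; "qvel": joint speeds; "joint_efforts": joint torques, N m; "ee_pos": TCP position; "ee_rot": TCP orientation; "wrist_force": force on the tool from outside, world axes, zero at the start; "wrist_torque": the same for the moment, N m; "gripper_width": finger opening in m.
Only numpy, scipy, OpenCV 4.12 (cv2) and the standard library are available. Lean on these libraries where they do the work, as an engineer would, in place of code of your own. Each camera call takes 0.05 s, during which the arm holds its last target.

## Task

Put each of the four red-capped sample containers into the green holder that matches its shape and size: the wide pot in the large round one, the narrow pot in the small round one, the square bottle in the square one, the oblong bottle in the oblong one. Each must end standing upright on the floor of its holder, inside the rim, and let go. Do not tip any container over on the way, and do not move the small vial and the rubber stopper that stand among them.

Things in the scene. Friction and masses are not known exactly. Their poses are not given: they have to be found in the camera images.
- pot_wide_centre (a point): the wide round pot: 56 mm diameter, 66 mm high in all (white body 52 mm, cap 54 mm wide and 14 mm high). White body with a plain paper label and a red screw cap, standing upright and loose. This point is its centre, half-way up (33 mm above its foot); z up.
- pot_narrow_centre (a point): the narrow round pot: 36 mm diameter, 60 mm high in all (white body 46 mm, cap 34 mm wide and 14 mm high). White body with a plain paper label and a red screw cap, standing upright and loose. This point is its centre, half-way up (30 mm above its foot); z up.
- bottle_square_centre (a point): the square bottle: body 44 x 44 mm and 54 mm high, on top a round neck and cap 32 mm wide, 76 mm high in all; x and y are along its sides. White body with a plain paper label and a red screw cap, standing upright and loose. This point is its centre, half-way up (38 mm above its foot); z up.
- bottle_oblong_centre (a point): the oblong bottle: body 34 mm along its x, 66 mm along its y and 54 mm high, on top a round neck and cap 28 mm wide, 76 mm high in all. White body with a plain paper label and a red screw cap, standing upright and loose. This point is its centre, half-way up (38 mm above its foot); z up.
- holder_wide: the large round holder, 72 mm diameter inside, 84 mm outside, for the wide round pot. Green plastic tray fixed to the bench, its grey floor 4 mm above the bench, its rim 6 mm thick and 16 mm high above the bench. Origin: centre of its underside, at bench height; z up.
- holder_narrow: the small round holder, 52 mm diameter inside, 64 mm outside, for the narrow round pot. Green plastic tray fixed to the bench, its grey floor 4 mm above the bench, its rim 6 mm thick and 16 mm high above the bench. Origin: centre of its underside, at bench height; z up.
- holder_square: the square holder, 60 x 60 mm inside, 72 x 72 mm outside, sides along its x and y, for the square bottle. Green plastic tray fixed to the bench, its grey floor 4 mm above the bench, its rim 6 mm thick and 16 mm high above the bench. Origin: centre of its underside, at bench height; z up.
- holder_oblong: the oblong holder, inside 50 mm along its x and 82 mm along its y, outside 62 x 94 mm, for the oblong bottle. Green plastic tray fixed to the bench, its grey floor 4 mm above the bench, its rim 6 mm thick and 16 mm high above the bench. Origin: centre of its underside, at bench height; z up.
- vial_centre (a point): a small amber glass vial with a white cap, 22 mm diameter, 44 mm high, standing loose among the rest: not to be moved. This point is its centre.
- stopper_centre (a point): a small dark rubber stopper, 26 mm diameter, 24 mm high, standing loose among the rest: not to be moved. This point is its centre.
Things that resemble listed ones, but are neither listed nor needed, are in the scene too. Leave any blue look-alike of the holder_oblong alone. Leave any blue look-alike of the part that bears bottle_oblong_centre alone.

How it is judged:
By the outcome, as a careful person would: the job done as asked, in the order asked, and still so for the second after the job is handed in, with the robot touching nothing.
It also fails if it takes over 106 s, if anything falls off the work surface, if the arm or the gripper's body presses on something with over 40 N, if the wrist force passes 120 N, or if a joint passes its speed limit or range.

## Working session

There is one attempt and no reset: what is moved stays moved. The work goes in short steps, Python scripts to look and compute and a tool call to move; the robot and the scene stay as the last step left them, time stands still between calls to the robot, and variables do not carry over. Pictures are saved under pics/ and viewed, and the job is handed in when it is done.

Besides the shell and the picture viewer there is one more tool, called after "Request:" by a JSON object that holds its "api" and its "payload", one argument or row to a line. apply_moves: Moves the arm, as the interface text tells. Its arguments: {"type":"object","properties":{"moves":{"type":"array"},"squeeze":{"type":"number"}},"required":["moves"]}

```bash
ls; mkdir -p pics
python3 - <<'E'
from workcell import env
import cv2,numpy as np
s=env.state();print(s['t'],s['ee_pos'],s['ee_rot'],s['gripper_width'])
for n in('scene','top'):
    p,d=env.camera(n);cv2.imwrite(f'pics/{n}0.png',p[:,:,::-1]);np.save(f'pics/{n}0d.npy',d)
    print(n,env.calibration(n))
print(env.calibration('wrist'))
E
```

```text
pics
0.0 [ 0.2228274  -0.58342271  0.23055175] [-3.14156499e+00  1.39854447e-03 -1.20597028e+00] 0.08557315101173464
scene {'fov_y': 57.828006304250415, 'cx': 253.95735730521497, 'cy': 191.7090905629871, 'distortion': array([-0.02482905,  0.        ,  0.        ,  0.        ,  0.        ]), 'R': array([[-0.31295892,  0.94975434,  0.00483851],
       [ 0.7587575 ,  0.25308018, -0.60019786],
       [-0.57126505, -0.18416602, -0.79983693]]), 't': array([ 0.16624271, -0.33370077,  1.0263046 ])}
top {'fov_y': 42.57562400361375, 'cx': 253.33106089727565, 'cy': 200.29317016594337, 'distortion': array([-0.19994165,  0.        ,  0.        ,  0.        ,  0.        ]), 'R': array([[-0.02665107, -0.99887822, -0.03914104],
       [-0.9950403 ,  0.03026175, -0.09475774],
       [ 0.09583592,  0.03642152, -0.99473059]]), 't': array([0.03444381, 0.48946174, 1.02387637])}
{'fov_y': 62.583175385925195, 'cx': 257.752162780946, 'cy': 191.42131814875066, 'distortion': array([-0.04619772,  0.        ,  0.        ,  0.        ,  0.        ]), 'tool_from_camera': array([[ 9.99999387e-01,  1.08212679e-03, -2.33752383e-04,
         1.09460626e-03],
       [-9.78508638e-04,  9.62695193e-01,  2.70586414e-01,
        -6.77044575e-02],
       [ 5.17841103e-04, -2.70586020e-01,  9.62695662e-01,
        -1.42834360e-01],
       [ 0.00000000e+00,  0.00000000e+00,  0.00000000e+00,
         1.00000000e+00]])}
```

View pics/scene0.png

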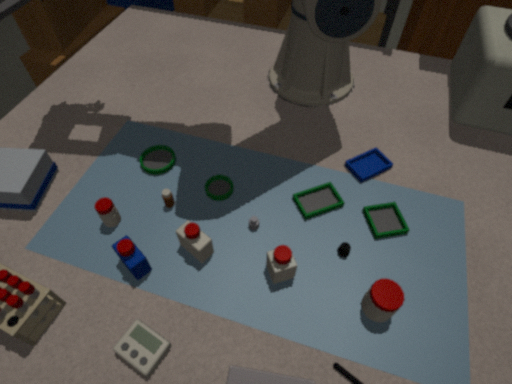

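View pics/top0.png

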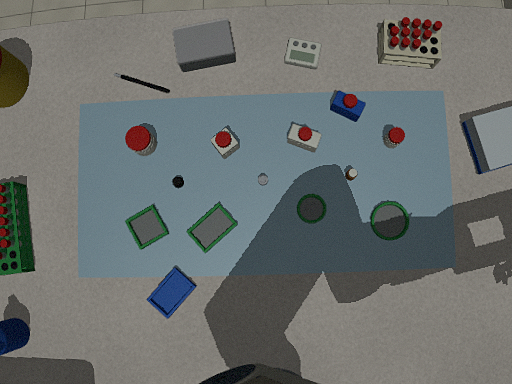

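```bash
cat > h.py <<'E'
import cv2,numpy as np
from workcell import env
def K(c):
    f=192/np.tan(np.radians(c['fov_y'])/2);return np.array([[f,0,c['cx']],[0,f,c['cy']],[0,0,1.]])
def ext(n,s=None):
    c=env.calibration(n)
    if n!='wrist': return c,c['R'],c['t']
    from scipy.spatial.transform import Rotation as Ro
    T=np.eye(4);T[:3,:3]=Ro.from_euler('xyz',s['ee_rot']).as_matrix();T[:3,3]=s['ee_pos']
    M=np.linalg.inv(T@c['tool_from_camera']);return c,M[:3,:3],M[:3,3]
def rays(n,px,s=None):
    c,R,t=ext(n,s);u=cv2.undistortPoints(np.asarray(px,float).reshape(-1,1,2),K(c),c['distortion'])[:,0]
    return np.c_[u,np.ones(len(u))],R,t
def plane(n,px,z,s=None):
    r,R,t=rays(n,px,s);o=-R.T@t;d=r@R
    return o+d*((z-o[2])/d[:,2])[:,None]
def cloud(n,d,s=None):
    h,w=d.shape;g=np.stack(np.meshgrid(np.arange(w),np.arange(h)),-1).reshape(-1,2)
    r,R,t=rays(n,g,s);P=(r*d.reshape(-1,1)-t)@R
    return P.reshape(h,w,3)
E
python3 - <<'E'
from h import *
for n in('top','scene'):
    im=cv2.imread(f'pics/{n}0.png');d=np.load(f'pics/{n}0d.npy');W=cloud(n,d)
    hsv=cv2.cvtColor(im,cv2.COLOR_BGR2HSV);H,S,V=[hsv[...,i].astype(int) for i in range(3)]
    red=((H<10)|(H>170))&(S>150)&(V>70); gr=(H>45)&(H<80)&(S>120)&(V>30)
    for nm,m in(('red',red),('green',gr)):
        k,l,st,ce=cv2.connectedComponentsWithStats(m.astype(np.uint8))
        for i in range(1,k):
            if st[i,4]<40: continue
            P=W[l==i];P=P[d[l==i]>0];zt=np.percentile(P[:,2],90)
            Q=P[abs(P[:,2]-zt)<.005]
            (rx,ry),(a,b),an=cv2.minAreaRect((Q[:,:2]*1000).astype(np.float32))
            print(n,nm,ce[i].round(),st[i,4],'z%.3f'%zt,'rect c',round(rx),round(ry),'size',round(a),round(b),'ang',round(an,1),'mean',(Q.mean(0)*1000).round())
    print('table',np.median(W[120:140,165:200,2] if n=='top' else W[260:290,190:230,2]))
im=cv2.imread('pics/top0.png')
cv2.imwrite('pics/topc.png',cv2.resize(im[85:290,115:425],None,fx=2.5,fy=2.5,interpolation=cv2.INTER_CUBIC))
E
```

```text
top red [406.  20.] 41 z0.102 rect c 857 -316 size 14 17 ang 59.7 mean [ 858. -316.  101.]
top red [417.  22.] 43 z0.102 rect c 856 -341 size 16 15 ang 32.2 mean [ 855. -341.  100.]
top red [438.  24.] 40 z0.101 rect c 850 -388 size 14 15 ang 76.0 mean [ 851. -388.   99.]
top red [395.  29.] 48 z0.102 rect c 836 -291 size 14 14 ang 78.5 mean [ 837. -291.  100.]
top red [406.  30.] 45 z0.102 rect c 834 -315 size 14 16 ang 40.6 mean [ 833. -315.  100.]
top red [417.  32.] 47 z0.101 rect c 832 -339 size 14 17 ang 87.7 mean [ 832. -339.  100.]
top red [427.  33.] 46 z0.102 rect c 829 -361 size 14 16 ang 79.0 mean [ 829. -361.  100.]
top red [395.  40.] 47 z0.102 rect c 812 -289 size 16 14 ang 23.3 mean [ 812. -289.  100.]
top red [406.  41.] 47 z0.101 rect c 810 -311 size 15 14 ang 42.6 mean [ 810. -312.  100.]
top red [417.  42.] 44 z0.103 rect c 807 -336 size 15 15 ang 27.6 mean [ 808. -336.  100.]
top red [350. 100.] 138 z0.078 rect c 689 -188 size 25 26 ang 86.3 mean [ 689. -188.   76.]
top red [137. 138.] 465 z0.068 rect c 628 262 size 52 50 ang 21.8 mean [627. 262.  66.]
top red [3
[... 1539 characters left out ...]
ean [626. 261.  66.]
scene red [ 23. 286.] 91 z0.101 rect c 810 -289 size 15 16 ang 4.6 mean [ 810. -289.  100.]
scene red [  2. 292.] 56 z0.101 rect c 829 -313 size 16 8 ang 43.3 mean [ 829. -313.   99.]
scene red [ 12. 299.] 98 z0.100 rect c 833 -292 size 16 16 ang 80.8 mean [ 833. -292.   99.]
scene green [157. 160.] 371 z0.017 rect c 436 -271 size 82 80 ang 30.7 mean [ 438. -269.   15.]
scene green [219. 187.] 293 z0.017 rect c 469 -103 size 61 60 ang 21.5 mean [ 470. -101.   15.]
scene green [318. 201.] 505 z0.017 rect c 434 112 size 61 94 ang 40.3 mean [437. 114.  16.]
scene green [385. 221.] 530 z0.017 rect c 439 256 size 72 72 ang 29.2 mean [442. 255.  16.]
table 0.000663323204221249
```

View pics/topc.png

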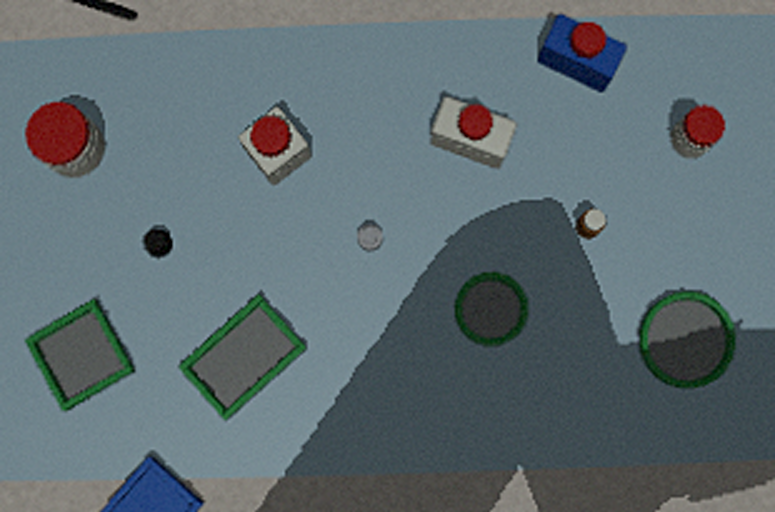

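Run:
```python
from h import *
for n in('top','scene'):
    im=cv2.imread(f'pics/{n}0.png');d=np.load(f'pics/{n}0d.npy');W=cloud(n,d)
    for nm,x,y in(('square',.6145,.0785),('obl',.62,-.091)):
        m=(abs(W[...,2]-.054)<.004)&(np.hypot(W[...,0]-x,W[...,1]-y)<.05)
        Q=W[m];(rx,ry),(a,b),an=cv2.minAreaRect((Q[:,:2]*1000).astype(np.float32));print(n,nm,m.sum(),rx,ry,'size',a,b,'ang',an)
    for nm,z,pts in (('small',.02,0),):
        z=W[...,2];m=(z>.012)&(z<.05)&(W[...,0]>.5)&(W[...,0]<.58)&(abs(W[...,1])<.25)
        k,l,st,ce=cv2.connectedComponentsWithStats(m.astype(np.uint8))
        for i in range(1,k):
            if st[i,4]>15: print(n,ce[i].round(),W[l==i].mean(0).round(3),W[l==i][:,2].max().round(3),st[i,4])
```

```text
top square 202 615.2063598632812 78.39556884765625 size 44.53470230102539 44.04893493652344 ang 36.16243362426758
top obl 316 621.3065795898438 -91.16508483886719 size 64.30206298828125 34.290565490722656 ang 67.22614288330078
top [351. 174.] [ 0.539 -0.188  0.037] 0.048 105
top [263. 179.] [ 0.535 -0.001  0.021] 0.03 81
top [177. 181.] [0.537 0.185 0.021] 0.027 88
scene square 281 612.6854248046875 77.61384582519531 size 43.53322219848633 44.03731155395508 ang 36.47200393676758
scene obl 355 617.9217529296875 -91.0936508178711 size 65.03646850585938 33.863075256347656 ang 67.28514862060547
scene [168. 196.] [ 0.541 -0.187  0.033] 0.046 154
scene [253. 221.] [ 0.536 -0.     0.021] 0.031 95
scene [344. 248.] [0.538 0.185 0.022] 0.027 115
```

Request:
{"api": "apply_moves", "payload": {
  "moves": [
    {"hand": 85,"tx": 20,"ty": 42,"az": 0.06},
    {"hand": 85,"tx": 20,"ty": 42,"az": 0.06},
    {"hand": 85,"tx": 20,"ty": 42,"az": 0.06},
    {"hand": 85,"tx": 20,"ty": 42,"az": 0.06},
    {"hand": 85,"tx": 20,"ty": 42,"az": 0.06},
    {"hand": 85,"tx": 20,"ty": 42,"az": 0.06},
    {"hand": 85,"tx": 20,"ty": 42,"az": 0.06},
    {"hand": 85,"tx": 20,"ty": 42,"az": 0.06},
    {"hand": 85,"tx": 20,"ty": 42,"az": 0.06},
    {"hand": 85,"tx": 20,"ty": 42,"az": 0.06},
    {"hand": 85,"tx": 20,"ty": 42,"az": 0.06},
    {"hand": 85,"tx": 20,"ty": 42,"az": 0.06},
    {"hand": 85,"tx": 20,"ty": 42,"az": 0.06},
    {"hand": 85,"tx": 20,"ty": 42,"az": 0.06},
    {"hand": 85,"tx": 20,"ty": 42,"az": 0.06},
    {"hand": 85,"tx": 20,"ty": 42,"az": 0.06},
    {"hand": 85,"tx": 20,"ty": 42,"az": 0.06},
    {"hand": 85,"tx": 20,"ty": 42,"az": 0.06},
    {"hand": 85,"tx": 20,"ty": 42,"az": 0.06},
    {"hand": 85,"tx": 6,"ty": 20,"az": 0.06}
  ],
  "squeeze": 40
}}

```text
invalid input
```

Request:
{"api": "apply_moves", "payload": {
  "moves": [
    {"hand": 85,"tx": 20,"ty": 42,"tz": 0,"ax": 0,"ay": 0,"az": 0.06},
    {"hand": 85,"tx": 20,"ty": 42,"tz": 0,"ax": 0,"ay": 0,"az": 0.06}
  ],
  "squeeze": 40
}}

```text
t: 0.3
ee_pos: [0.2628, -0.4992, 0.2305]
ee_rot: [-3.141, 0.001, -1.086]
wrist_force: [0.5, 0.4, 0.3]
gripper_width: 0.0848
```

Request:
{"api": "apply_moves", "payload": {
  "moves": [
    {"hand": 85,"tx": 20,"ty": 42,"tz": 0,"ax": 0,"ay": 0,"az": 0.06},
    {"hand": 85,"tx": 20,"ty": 42,"tz": 0,"ax": 0,"ay": 0,"az": 0.06},
    {"hand": 85,"tx": 20,"ty": 42,"tz": 0,"ax": 0,"ay": 0,"az": 0.06},
    {"hand": 85,"tx": 20,"ty": 42,"tz": 0,"ax": 0,"ay": 0,"az": 0.06},
    {"hand": 85,"tx": 20,"ty": 42,"tz": 0,"ax": 0,"ay": 0,"az": 0.06},
    {"hand": 85,"tx": 20,"ty": 42,"tz": 0,"ax": 0,"ay": 0,"az": 0.06},
    {"hand": 85,"tx": 20,"ty": 42,"tz": 0,"ax": 0,"ay": 0,"az": 0.06},
    {"hand": 85,"tx": 20,"ty": 42,"tz": 0,"ax": 0,"ay": 0,"az": 0.06},
    {"hand": 85,"tx": 20,"ty": 42,"tz": 0,"ax": 0,"ay": 0,"az": 0.06},
    {"hand": 85,"tx": 20,"ty": 42,"tz": 0,"ax": 0,"ay": 0,"az": 0.06},
    {"hand": 85,"tx": 20,"ty": 42,"tz": 0,"ax": 0,"ay": 0,"az": 0.06},
    {"hand": 85,"tx": 20,"ty": 42,"tz": 0,"ax": 0,"ay": 0,"az": 0.06},
    {"hand": 85,"tx": 20,"ty": 42,"tz": 0,"ax": 0,"ay": 0,"az": 0.06},
    {"hand": 85,"tx": 20,"ty": 42,"tz": 0,"ax": 0,"ay": 0,"az": 0.06},
    {"hand": 85,"tx": 20,"ty": 42,"tz": 0,"ax": 0,"ay": 0,"az": 0.06},
    {"hand": 85,"tx": 20,"ty": 42,"tz": 0,"ax": 0,"ay": 0,"az": 0.06},
    {"hand": 85,"tx": 20,"ty": 42,"tz": 0,"ax": 0,"ay": 0,"az": 0.06},
    {"hand": 85,"tx": 20,"ty": 42,"tz": 0,"ax": 0,"ay": 0,"az": 0.06},
    {"hand": 85,"tx": 4,"ty": 5,"tz": 0,"ax": 0,"ay": 0,"az": 0},
    {"hand": 85,"tx": 0,"ty": 0,"tz": 0,"ax": 0,"ay": 0,"az": 0}
  ]
}}

```text
t: 2.3
ee_pos: [0.6268, 0.2621, 0.2302]
ee_rot: [3.141, 0.001, -0.005]
wrist_force: [-0.6, -0.3, -0.7]
gripper_width: 0.085
```

```bash
cat > w.py <<'E'
from h import *
import sys
s=env.state();p,d=env.camera('wrist');cv2.imwrite(f'pics/{sys.argv[1]}.png',p[:,:,::-1])
W=cloud('wrist',d,s);hsv=cv2.cvtColor(p,cv2.COLOR_RGB2HSV);H,S,V=[hsv[...,i].astype(int) for i in range(3)]
print(s['t'],s['ee_pos'].round(4),s['ee_rot'].round(3),s['gripper_width'],s['wrist_force'].round(1))
for nm,m in(('red',((H<10)|(H>170))&(S>150)&(V>70)),('green',(H>45)&(H<80)&(S>120)&(V>30))):
    k,l,st,ce=cv2.connectedComponentsWithStats(m.astype(np.uint8))
    for i in range(1,k):
        if st[i,4]<150: continue
        P=W[l==i];P=P[d[l==i]>0]
        if len(P)<50: continue
        zt=np.percentile(P[:,2],90);Q=P[abs(P[:,2]-zt)<.004]
        (rx,ry),(a,b),an=cv2.minAreaRect((Q[:,:2]*1000).astype(np.float32))
        print(nm,ce[i].round(),'z%.3f'%zt,'c',round(rx,1),round(ry,1),'size',round(a),round(b),'ang',round(an,1))
E
python3 w.py w1
```

```text
2.3 [0.6268 0.2621 0.2302] [ 3.141e+00  1.000e-03 -5.000e-03] 0.08495414813396189 [-0.6 -0.3 -0.7]
red [251. 168.] z0.067 c 619.7 267.2 size 54 35 ang 46.8
red [248. 331.] z0.077 c 614.7 84.1 size 17 30 ang 78.1
green [ 99. 169.] z0.017 c 439.6 255.4 size 73 71 ang 28.2
green [ 95. 260.] z0.017 c 416.6 132.9 size 63 38 ang 40.3
```

View pics/w1.png

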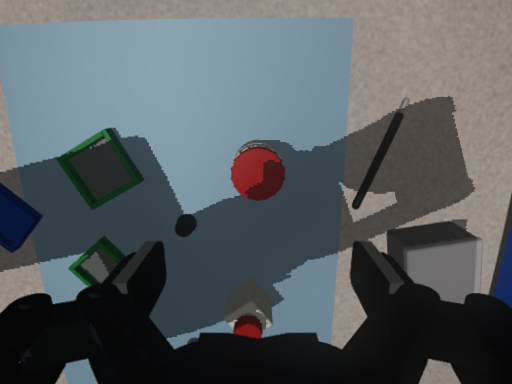

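Request:
{"api": "apply_moves", "payload": {
  "moves": [
    {"hand": 85,"tx": 0,"ty": 0,"tz": -40,"ax": 0,"ay": 0,"az": 0},
    {"hand": 85,"tx": 0,"ty": -0.5,"tz": -40,"ax": 0,"ay": 0,"az": 0},
    {"hand": 85,"tx": 0,"ty": 0,"tz": -40,"ax": 0,"ay": 0,"az": 0},
    {"hand": 85,"tx": 0,"ty": 0,"tz": -30,"ax": 0,"ay": 0,"az": 0},
    {"hand": 85,"tx": 0,"ty": 0,"tz": -30,"ax": 0,"ay": 0,"az": 0},
    {"hand": 85,"tx": 0,"ty": 0,"tz": -20,"ax": 0,"ay": 0,"az": 0},
    {"hand": 85,"tx": 0,"ty": 0,"tz": -12,"ax": 0,"ay": 0,"az": 0},
    {"hand": 85,"tx": 0,"ty": 0,"tz": 0,"ax": 0,"ay": 0,"az": 0},
    {"hand": 50,"tx": 0,"ty": 0,"tz": 0,"ax": 0,"ay": 0,"az": 0},
    {"hand": 50,"tx": 0,"ty": 0,"tz": 0,"ax": 0,"ay": 0,"az": 0},
    {"hand": 50,"tx": 0,"ty": 0,"tz": 0,"ax": 0,"ay": 0,"az": 0},
    {"hand": 50,"tx": 0,"ty": 0,"tz": 0,"ax": 0,"ay": 0,"az": 0},
    {"hand": 50,"tx": 0,"ty": 0,"tz": 0,"ax": 0,"ay": 0,"az": 0},
    {"hand": 50,"tx": 0,"ty": 0,"tz": 0,"ax": 0,"ay": 0,"az": 0},
    {"hand": 50,"tx": 0,"ty": 0,"tz": 0,"ax": 0,"ay": 0,"az": 0}
  ],
  "squeeze": 40
}}

```text
t: 3.85
ee_pos: [0.6279, 0.2608, 0.0211]
ee_rot: [-3.141, -0.002, -0.006]
wrist_force: [-0.0, -1.6, 6.4]
gripper_width: 0.0549
```

Request:
{"api": "apply_moves", "payload": {
  "moves": [
    {"hand": 50,"tx": 0,"ty": 0,"tz": 10,"ax": 0,"ay": 0,"az": 0},
    {"hand": 50,"tx": 0,"ty": 0,"tz": 25,"ax": 0,"ay": 0,"az": 0},
    {"hand": 50,"tx": 0,"ty": 0,"tz": 35,"ax": 0,"ay": 0,"az": 0},
    {"hand": 50,"tx": 0,"ty": 0,"tz": 35,"ax": 0,"ay": 0,"az": 0},
    {"hand": 50,"tx": 0,"ty": 0,"tz": 25,"ax": 0,"ay": 0,"az": 0},
    {"hand": 50,"tx": 0,"ty": 0,"tz": 0,"ax": 0,"ay": 0,"az": 0}
  ]
}}

```text
t: 4.45
ee_pos: [0.6294, 0.2617, 0.1548]
ee_rot: [-3.138, -0.007, -0.006]
wrist_force: [-0.0, 0.2, -1.5]
gripper_width: 0.0547
```

Run:
```python
from h import *
s=env.state();print(s['ee_pos'],s['wrist_force'],s['gripper_width'])
p,d=env.camera('scene');cv2.imwrite('pics/s1.png',cv2.resize(p[150:350,200:470,::-1],None,fx=2.5,fy=2.5))
```

```text
[0.62943307 0.26174851 0.15478271] [-0.01279521  0.17988857 -1.51296279] 0.05470232755542608
```

View pics/s1.png

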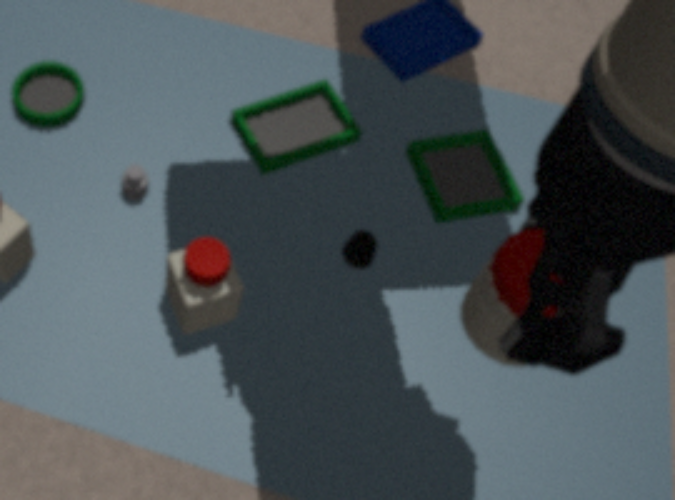

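The pot is held upright by the gripper (at crop px 515,300). Carrying it across.

Request:
{"api": "apply_moves", "payload": {
  "moves": [
    {"hand": 50,"tx": -5,"ty": -13,"tz": 0,"ax": 0,"ay": 0,"az": 0},
    {"hand": 50,"tx": -10,"ty": -28,"tz": 0,"ax": 0,"ay": 0,"az": 0},
    {"hand": 50,"tx": -15,"ty": -41,"tz": 0,"ax": 0,"ay": 0,"az": 0},
    {"hand": 50,"tx": -15,"ty": -41,"tz": 0,"ax": 0,"ay": 0,"az": 0},
    {"hand": 50,"tx": -15,"ty": -41,"tz": 0,"ax": 0,"ay": 0,"az": 0},
    {"hand": 50,"tx": -15,"ty": -41,"tz": 0,"ax": 0,"ay": 0,"az": 0},
    {"hand": 50,"tx": -15,"ty": -41,"tz": 0,"ax": 0,"ay": 0,"az": 0},
    {"hand": 50,"tx": -15,"ty": -41,"tz": 0,"ax": 0,"ay": 0,"az": 0},
    {"hand": 50,"tx": -15,"ty": -41,"tz": 0,"ax": 0,"ay": 0,"az": 0},
    {"hand": 50,"tx": -15,"ty": -41,"tz": 0,"ax": 0,"ay": 0,"az": 0},
    {"hand": 50,"tx": -15,"ty": -41,"tz": 0,"ax": 0,"ay": 0,"az": 0},
    {"hand": 50,"tx": -15,"ty": -41,"tz": 0,"ax": 0,"ay": 0,"az": 0},
    {"hand": 50,"tx": -12,"ty": -41,"tz": 0,"ax": 0,"ay": 0,"az": 0},
    {"hand": 50,"tx": -10,"ty": -28,"tz": 0,"ax": 0,"ay": 0,"az": 0},
    {"hand": 50,"tx": -2,"ty": -13,"tz": 0,"ax": 0,"ay": 0,"az": 0},
    {"hand": 50,"tx": 0,"ty": 0,"tz": 0,"ax": 0,"ay": 0,"az": 0},
    {"hand": 50,"tx": 0,"ty": 0,"tz": 0,"ax": 0,"ay": 0,"az": 0},
    {"hand": 50,"tx": 0,"ty": 0,"tz": 0,"ax": 0,"ay": 0,"az": 0}
  ]
}}

```text
t: 6.3
ee_pos: [0.4379, -0.2711, 0.1488]
ee_rot: [-3.141, 0.001, -0.005]
wrist_force: [-0.2, -0.7, -1.7]
gripper_width: 0.055
```

```bash
python3 w.py w2;python3 - <<'E'
from h import *
p,d=env.camera('scene');cv2.imwrite('pics/s2.png',cv2.resize(p[60:280,60:330,::-1],None,fx=2.5,fy=2.5))
E
```

```text
6.3 [ 0.4379 -0.2711  0.1488] [-3.141e+00  1.000e-03 -5.000e-03] 0.054971097089029725 [-0.2 -0.7 -1.7]
green [294.  10.] z0.017 c 468.7 -130.4 size 48 12 ang 0.1
green [258. 162.] z0.017 c 436.3 -260.2 size 82 56 ang 1.3
```

View pics/s2.png

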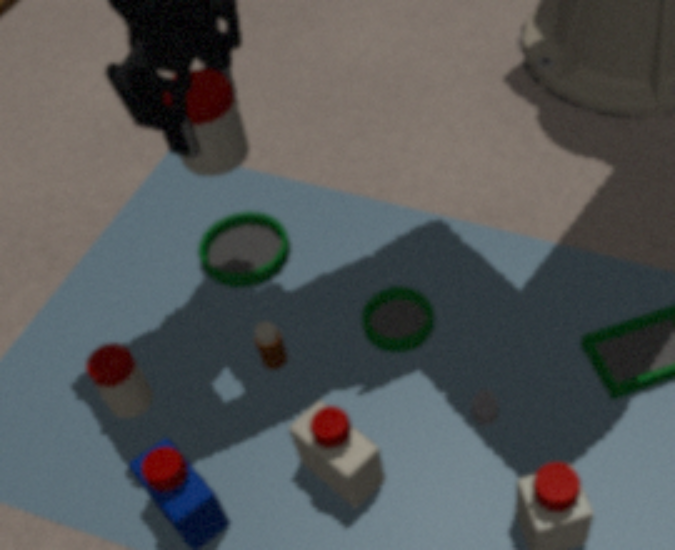

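View pics/w2.png

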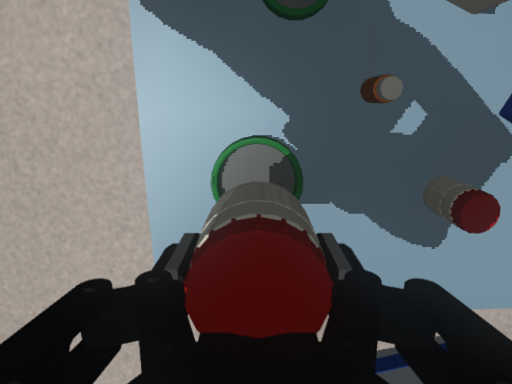

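Request:
{"api": "apply_moves", "payload": {
  "moves": [
    {"hand": 50,"tx": 0,"ty": 0,"tz": -20,"ax": 0,"ay": 0,"az": 0},
    {"hand": 50,"tx": 0,"ty": 0,"tz": -35,"ax": 0,"ay": 0,"az": 0},
    {"hand": 50,"tx": 0,"ty": 0,"tz": -30,"ax": 0,"ay": 0,"az": 0},
    {"hand": 50,"tx": 0,"ty": 0,"tz": -20,"ax": 0,"ay": 0,"az": 0},
    {"hand": 50,"tx": 0,"ty": 0,"tz": -12,"ax": 0,"ay": 0,"az": 0},
    {"hand": 50,"tx": 0,"ty": 0,"tz": 0,"ax": 0,"ay": 0,"az": 0},
    {"hand": 50,"tx": 0,"ty": 0,"tz": 0,"ax": 0,"ay": 0,"az": 0},
    {"hand": 50,"tx": 0,"ty": 0,"tz": 0,"ax": 0,"ay": 0,"az": 0}
  ]
}}

```text
t: 7.2
ee_pos: [0.4388, -0.2727, 0.0334]
ee_rot: [3.141, -0.002, -0.006]
wrist_force: [-0.9, -0.6, -0.6]
gripper_width: 0.0552
```

Request:
{"api": "apply_moves", "payload": {
  "moves": [
    {"hand": 50,"tx": 0,"ty": 1,"tz": -4,"ax": 0,"ay": 0,"az": 0},
    {"hand": 50,"tx": 0,"ty": 0,"tz": -3,"ax": 0,"ay": 0,"az": 0},
    {"hand": 50,"tx": 0,"ty": 0,"tz": 0,"ax": 0,"ay": 0,"az": 0},
    {"hand": 50,"tx": 0,"ty": 0,"tz": 0,"ax": 0,"ay": 0,"az": 0},
    {"hand": 50,"tx": 0,"ty": 0,"tz": 0,"ax": 0,"ay": 0,"az": 0}
  ]
}}

```text
t: 7.7
ee_pos: [0.4379, -0.2714, 0.0253]
ee_rot: [-3.142, 0.0, -0.006]
wrist_force: [-0.9, -0.4, -0.2]
gripper_width: 0.055
```

Request:
{"api": "apply_moves", "payload": {
  "moves": [
    {"hand": 50,"tx": 0,"ty": 0,"tz": -2,"ax": 0,"ay": 0,"az": 0},
    {"hand": 50,"tx": 0,"ty": 0,"tz": -1,"ax": 0,"ay": 0,"az": 0},
    {"hand": 50,"tx": 0,"ty": 0,"tz": 0,"ax": 0,"ay": 0,"az": 0},
    {"hand": 50,"tx": 0,"ty": 0,"tz": 0,"ax": 0,"ay": 0,"az": 0}
  ]
}}

```text
t: 8.1
ee_pos: [0.4381, -0.2715, 0.0249]
ee_rot: [3.141, -0.0, -0.006]
wrist_force: [-11.5, 4.9, 40.3]
gripper_width: 0.055
```

Request:
{"api": "apply_moves", "payload": {
  "moves": [
    {"hand": 50,"tx": 0,"ty": 0,"tz": 2,"ax": 0,"ay": 0,"az": 0},
    {"hand": 80,"tx": 0,"ty": 0,"tz": 0,"ax": 0,"ay": 0,"az": 0},
    {"hand": 80,"tx": 0,"ty": 0,"tz": 0,"ax": 0,"ay": 0,"az": 0},
    {"hand": 80,"tx": 0,"ty": 0,"tz": 0,"ax": 0,"ay": 0,"az": 0},
    {"hand": 80,"tx": 0,"ty": 0,"tz": 0,"ax": 0,"ay": 0,"az": 0},
    {"hand": 80,"tx": 0,"ty": 0,"tz": 0,"ax": 0,"ay": 0,"az": 0},
    {"hand": 80,"tx": 0,"ty": 0,"tz": 15,"ax": 0,"ay": 0,"az": 0},
    {"hand": 80,"tx": 0,"ty": 0,"tz": 30,"ax": 0,"ay": 0,"az": 0},
    {"hand": 80,"tx": 0,"ty": 0,"tz": 40,"ax": 0,"ay": 0,"az": 0},
    {"hand": 80,"tx": 0,"ty": 0,"tz": 40,"ax": 0,"ay": 0,"az": 0},
    {"hand": 80,"tx": 44,"ty": -4,"tz": 0,"ax": 0,"ay": 0,"az": 0},
    {"hand": 80,"tx": 44,"ty": -4,"tz": 0,"ax": 0,"ay": 0,"az": 0},
    {"hand": 80,"tx": 45,"ty": -4,"tz": 0,"ax": 0,"ay": 0,"az": 0},
    {"hand": 80,"tx": 45,"ty": -3,"tz": 0,"ax": 0,"ay": 0,"az": 0},
    {"hand": 80,"tx": 0,"ty": 0,"tz": 0,"ax": 0,"ay": 0,"az": 0},
    {"hand": 80,"tx": 0,"ty": 0,"tz": 0,"ax": 0,"ay": 0,"az": 0},
    {"hand": 80,"tx": 0,"ty": 0,"tz": 0,"ax": 0,"ay": 0,"az": 0}
  ]
}}

```text
t: 9.8
ee_pos: [0.6148, -0.2861, 0.1487]
ee_rot: [-3.141, 0.002, -0.006]
wrist_force: [0.5, 0.3, -0.4]
gripper_width: 0.0802
```

```bash
python3 w.py w3;python3 - <<'E'
from h import *
p,d=env.camera('scene');cv2.imwrite('pics/s3.png',cv2.resize(p[60:280,60:330,::-1],None,fx=2.5,fy=2.5))
E
```

```text
9.8 [ 0.6148 -0.2861  0.1487] [-3.141e+00  2.000e-03 -6.000e-03] 0.0801881918179348 [ 0.5  0.3 -0.4]
red [ 25. 180.] z0.071 c 443.0 -273.2 size 53 44 ang 76.8
green [ 80. 161.] z0.017 c 445.6 -271.5 size 66 82 ang 14.4
```

View pics/s3.png

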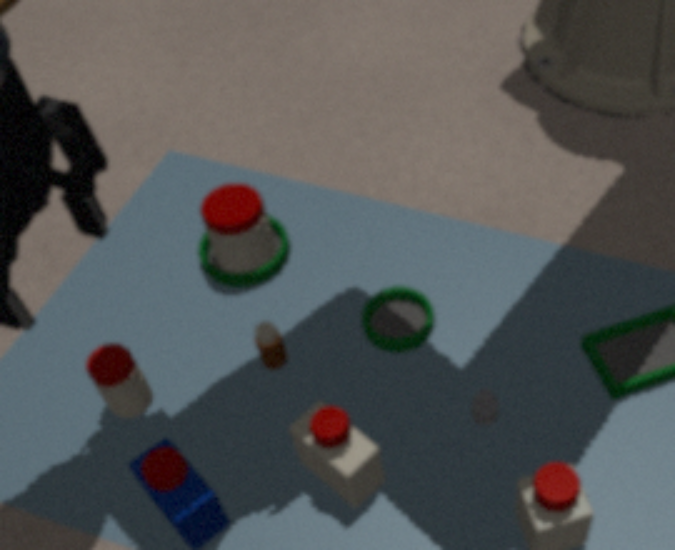

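View pics/w3.png

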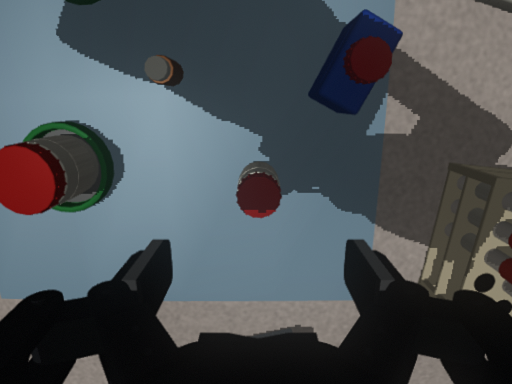

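Request:
{"api": "apply_moves", "payload": {
  "moves": [
    {"hand": 70,"tx": 1,"ty": 0,"tz": -35,"ax": 0,"ay": 0,"az": 0},
    {"hand": 70,"tx": 0,"ty": 0,"tz": -35,"ax": 0,"ay": 0,"az": 0},
    {"hand": 70,"tx": 0,"ty": 0,"tz": -30,"ax": 0,"ay": 0,"az": 0},
    {"hand": 70,"tx": 0,"ty": 0,"tz": -20,"ax": 0,"ay": 0,"az": 0},
    {"hand": 70,"tx": 0,"ty": 0,"tz": -13,"ax": 0,"ay": 0,"az": 0},
    {"hand": 70,"tx": 0,"ty": 0,"tz": 0,"ax": 0,"ay": 0,"az": 0},
    {"hand": 70,"tx": 0,"ty": 0,"tz": 0,"ax": 0,"ay": 0,"az": 0},
    {"hand": 70,"tx": 0,"ty": 0,"tz": 0,"ax": 0,"ay": 0,"az": 0},
    {"hand": 70,"tx": 0,"ty": 0,"tz": 0,"ax": 0,"ay": 0,"az": 0}
  ]
}}

```text
t: 10.8
ee_pos: [0.6178, -0.2868, 0.0177]
ee_rot: [3.141, -0.002, -0.006]
wrist_force: [0.4, 0.1, 0.2]
gripper_width: 0.0699
```

```bash
python3 w.py w4
```

```text
10.8 [ 0.6178 -0.2868  0.0177] [ 3.141e+00 -2.000e-03 -6.000e-03] 0.06986162882901602 [0.4 0.1 0.2]
red [502.  15.] z0.077 c 678.8 -198.6 size 7 10 ang 12.4
red [251. 296.] z0.061 c 614.7 -288.3 size 32 33 ang 35.1
green [  2. 225.] z0.005 c 476.4 -282.7 size 30 4 ang 77.6
```

View pics/w4.png

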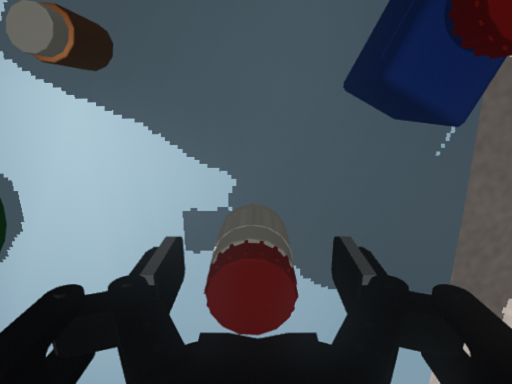

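Request:
{"api": "apply_moves", "payload": {
  "moves": [
    {"hand": 70,"tx": -2,"ty": -1,"tz": 0,"ax": 0,"ay": 0,"az": 0},
    {"hand": 70,"tx": 0,"ty": 0,"tz": 0,"ax": 0,"ay": 0,"az": 0},
    {"hand": 28,"tx": 0,"ty": 0,"tz": 0,"ax": 0,"ay": 0,"az": 0},
    {"hand": 28,"tx": 0,"ty": 0,"tz": 0,"ax": 0,"ay": 0,"az": 0},
    {"hand": 28,"tx": 0,"ty": 0,"tz": 0,"ax": 0,"ay": 0,"az": 0},
    {"hand": 28,"tx": 0,"ty": 0,"tz": 0,"ax": 0,"ay": 0,"az": 0},
    {"hand": 28,"tx": 0,"ty": 0,"tz": 0,"ax": 0,"ay": 0,"az": 0},
    {"hand": 28,"tx": 0,"ty": 0,"tz": 0,"ax": 0,"ay": 0,"az": 0},
    {"hand": 28,"tx": 0,"ty": 0,"tz": 0,"ax": 0,"ay": 0,"az": 0},
    {"hand": 28,"tx": 0,"ty": 0,"tz": 0,"ax": 0,"ay": 0,"az": 0}
  ],
  "squeeze": 30
}}

```text
t: 11.85
ee_pos: [0.6151, -0.2874, 0.0164]
ee_rot: [3.142, -0.0, -0.006]
wrist_force: [-0.4, -1.0, 2.8]
gripper_width: 0.0354
```

Request:
{"api": "apply_moves", "payload": {
  "moves": [
    {"hand": 28,"tx": 0,"ty": 0,"tz": 10,"ax": 0,"ay": 0,"az": 0},
    {"hand": 28,"tx": 0,"ty": 0,"tz": 25,"ax": 0,"ay": 0,"az": 0},
    {"hand": 28,"tx": 0,"ty": 0,"tz": 35,"ax": 0,"ay": 0,"az": 0},
    {"hand": 28,"tx": 0,"ty": 0,"tz": 30,"ax": 0,"ay": 0,"az": 0},
    {"hand": 28,"tx": -7,"ty": 10,"tz": 10,"ax": 0,"ay": 0,"az": 0},
    {"hand": 28,"tx": -20,"ty": 25,"tz": 0,"ax": 0,"ay": 0,"az": 0},
    {"hand": 28,"tx": -25,"ty": 32,"tz": 0,"ax": 0,"ay": 0,"az": 0},
    {"hand": 28,"tx": -25,"ty": 32,"tz": 0,"ax": 0,"ay": 0,"az": 0},
    {"hand": 28,"tx": -25,"ty": 32,"tz": 0,"ax": 0,"ay": 0,"az": 0},
    {"hand": 28,"tx": -20,"ty": 25,"tz": 0,"ax": 0,"ay": 0,"az": 0},
    {"hand": 28,"tx": -15,"ty": 19,"tz": 0,"ax": 0,"ay": 0,"az": 0},
    {"hand": 28,"tx": -7.5,"ty": 10.5,"tz": 0,"ax": 0,"ay": 0,"az": 0},
    {"hand": 28,"tx": 0,"ty": 0,"tz": 0,"ax": 0,"ay": 0,"az": 0},
    {"hand": 28,"tx": 0,"ty": 0,"tz": 0,"ax": 0,"ay": 0,"az": 0},
    {"hand": 28,"tx": 0,"ty": 0,"tz": 0,"ax": 0,"ay": 0,"az": 0}
  ]
}}

```text
t: 13.35
ee_pos: [0.4714, -0.1026, 0.1264]
ee_rot: [3.141, -0.001, -0.006]
wrist_force: [0.4, 0.1, -0.6]
gripper_width: 0.035
```

```bash
python3 w.py w5;python3 - <<'E'
from h import *
p,d=env.camera('scene');cv2.imwrite('pics/s4.png',cv2.resize(p[60:280,60:330,::-1],None,fx=2.5,fy=2.5))
E
```

```text
13.35 [ 0.4714 -0.1026  0.1264] [ 3.141e+00 -1.000e-03 -6.000e-03] 0.03498484002521336 [ 0.4  0.1 -0.6]
red [483. 195.] z0.077 c 618.7 -92.5 size 26 26 ang 89.0
red [258. 297.] z0.171 c 471.0 -103.6 size 32 32 ang 83.6
green [255. 178.] z0.017 c 468.8 -99.0 size 62 52 ang 2.7
```

View pics/s4.png

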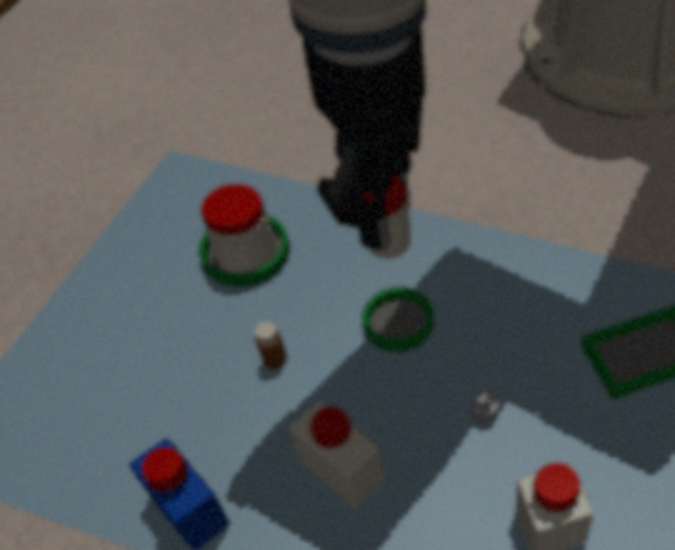

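View pics/w5.png

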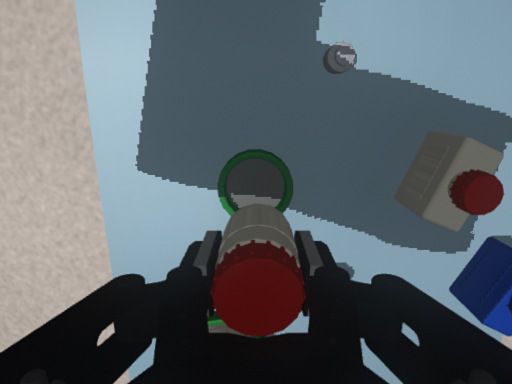

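Request:
{"api": "apply_moves", "payload": {
  "moves": [
    {"hand": 28,"tx": -1,"ty": 1,"tz": -20,"ax": 0,"ay": 0,"az": 0},
    {"hand": 28,"tx": 0,"ty": 0,"tz": -30,"ax": 0,"ay": 0,"az": 0},
    {"hand": 28,"tx": 0,"ty": 0,"tz": -25,"ax": 0,"ay": 0,"az": 0},
    {"hand": 28,"tx": 0,"ty": 0,"tz": -15,"ax": 0,"ay": 0,"az": 0},
    {"hand": 28,"tx": 0,"ty": 0,"tz": -10,"ax": 0,"ay": 0,"az": 0},
    {"hand": 28,"tx": 0,"ty": 0,"tz": -4,"ax": 0,"ay": 0,"az": 0},
    {"hand": 28,"tx": 0,"ty": 0,"tz": 0,"ax": 0,"ay": 0,"az": 0},
    {"hand": 28,"tx": 0,"ty": 0,"tz": 0,"ax": 0,"ay": 0,"az": 0},
    {"hand": 28,"tx": 0,"ty": 0,"tz": 0,"ax": 0,"ay": 0,"az": 0},
    {"hand": 28,"tx": 0,"ty": 0,"tz": 0,"ax": 0,"ay": 0,"az": 0}
  ]
}}

```text
t: 14.45
ee_pos: [0.4699, -0.101, 0.0229]
ee_rot: [3.141, -0.001, -0.006]
wrist_force: [0.4, 0.2, -0.8]
gripper_width: 0.0352
```

Request:
{"api": "apply_moves", "payload": {
  "moves": [
    {"hand": 28,"tx": 0,"ty": 0,"tz": -2,"ax": 0,"ay": 0,"az": 0},
    {"hand": 28,"tx": 0,"ty": 0,"tz": 0,"ax": 0,"ay": 0,"az": 0},
    {"hand": 28,"tx": 0,"ty": 0,"tz": -1,"ax": 0,"ay": 0,"az": 0},
    {"hand": 28,"tx": 0,"ty": 0,"tz": 0,"ax": 0,"ay": 0,"az": 0},
    {"hand": 28,"tx": 0,"ty": 0,"tz": 0,"ax": 0,"ay": 0,"az": 0}
  ]
}}

```text
t: 14.95
ee_pos: [0.4697, -0.1009, 0.0203]
ee_rot: [3.141, -0.0, -0.006]
wrist_force: [-3.5, 0.4, 17.2]
gripper_width: 0.0352
```

Request:
{"api": "apply_moves", "payload": {
  "moves": [
    {"hand": 28,"tx": 0,"ty": 0,"tz": 0.5,"ax": 0,"ay": 0,"az": 0},
    {"hand": 65,"tx": 0,"ty": 0,"tz": 0,"ax": 0,"ay": 0,"az": 0},
    {"hand": 65,"tx": 0,"ty": 0,"tz": 0,"ax": 0,"ay": 0,"az": 0},
    {"hand": 65,"tx": 0,"ty": 0,"tz": 0,"ax": 0,"ay": 0,"az": 0},
    {"hand": 65,"tx": 0,"ty": 0,"tz": 0,"ax": 0,"ay": 0,"az": 0},
    {"hand": 65,"tx": 0,"ty": 0,"tz": 0,"ax": 0,"ay": 0,"az": 0},
    {"hand": 65,"tx": 0,"ty": 0,"tz": 15,"ax": 0,"ay": 0,"az": 0},
    {"hand": 75,"tx": 0,"ty": 0,"tz": 30,"ax": 0,"ay": 0,"az": 0},
    {"hand": 75,"tx": 0,"ty": 0,"tz": 40,"ax": 0,"ay": 0,"az": 0},
    {"hand": 75,"tx": 0,"ty": 0,"tz": 45,"ax": 0,"ay": 0,"az": 0},
    {"hand": 75,"tx": 26,"ty": 33,"tz": 0,"ax": 0,"ay": 0,"az": 0.13},
    {"hand": 75,"tx": 29,"ty": 36,"tz": 0,"ax": 0,"ay": 0,"az": 0.13},
    {"hand": 75,"tx": 29,"ty": 36,"tz": 0,"ax": 0,"ay": 0,"az": 0.13},
    {"hand": 75,"tx": 29,"ty": 36,"tz": 0,"ax": 0,"ay": 0,"az": 0.13},
    {"hand": 75,"tx": 20,"ty": 26,"tz": 0,"ax": 0,"ay": 0,"az": 0.12},
    {"hand": 75,"tx": 11,"ty": 12,"tz": 0,"ax": 0,"ay": 0,"az": 0},
    {"hand": 75,"tx": 0,"ty": 0,"tz": 0,"ax": 0,"ay": 0,"az": 0},
    {"hand": 75,"tx": 0,"ty": 0,"tz": 0,"ax": 0,"ay": 0,"az": 0},
    {"hand": 75,"tx": 0,"ty": 0,"tz": 0,"ax": 0,"ay": 0,"az": 0}
  ]
}}

```text
t: 16.85
ee_pos: [0.6124, 0.0769, 0.1495]
ee_rot: [-3.141, 0.001, 0.632]
wrist_force: [0.7, 0.3, -0.1]
gripper_width: 0.075
```

```bash
python3 w.py w6;python3 - <<'E'
from h import *
p,d=env.camera('scene');cv2.imwrite('pics/s5.png',cv2.resize(p[80:300,60:330,::-1],None,fx=2.5,fy=2.5))
E
```

```text
16.85 [0.6124 0.0769 0.1495] [-3.141e+00  1.000e-03  6.320e-01] 0.07504537310294536 [ 0.7  0.3 -0.1]
red [  6. 266.] z0.065 c 478.3 -97.6 size 13 30 ang 22.8
green [111.  46.] z0.017 c 443.1 100.4 size 63 66 ang 40.2
green [ 45. 234.] z0.016 c 471.4 -99.8 size 55 63 ang 64.0
```

View pics/s5.png

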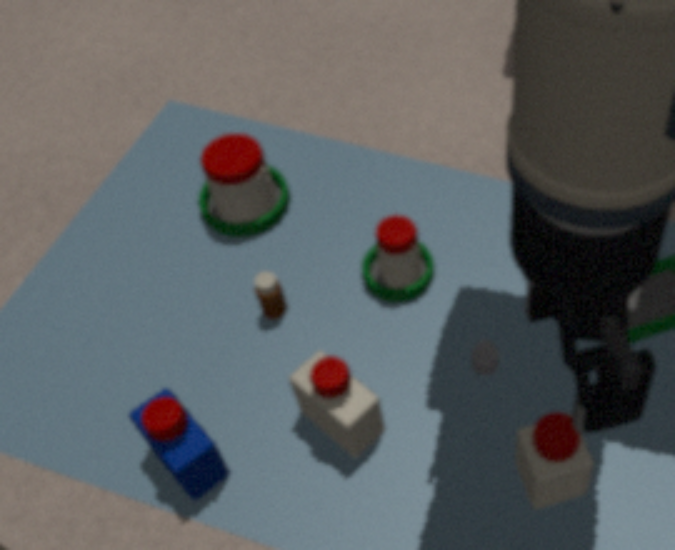

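View pics/w6.png

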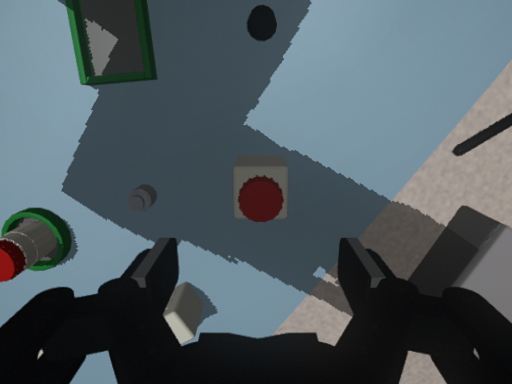

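Request:
{"api": "apply_moves", "payload": {
  "moves": [
    {"hand": 75,"tx": 1,"ty": 1,"tz": -35,"ax": 0,"ay": 0,"az": 0},
    {"hand": 75,"tx": 0,"ty": 0,"tz": -35,"ax": 0,"ay": 0,"az": 0},
    {"hand": 75,"tx": 0,"ty": 0,"tz": -30,"ax": 0,"ay": 0,"az": 0},
    {"hand": 75,"tx": 0,"ty": 0,"tz": -20,"ax": 0,"ay": 0,"az": 0},
    {"hand": 75,"tx": 0,"ty": 0,"tz": -13,"ax": 0,"ay": 0,"az": 0},
    {"hand": 75,"tx": 0,"ty": 0,"tz": 0,"ax": 0,"ay": 0,"az": 0},
    {"hand": 75,"tx": 0,"ty": 0,"tz": 0,"ax": 0,"ay": 0,"az": 0},
    {"hand": 75,"tx": 0,"ty": 0,"tz": 0,"ax": 0,"ay": 0,"az": 0},
    {"hand": 75,"tx": 0,"ty": 0,"tz": 0,"ax": 0,"ay": 0,"az": 0}
  ]
}}

```text
t: 17.85
ee_pos: [0.6153, 0.0792, 0.0181]
ee_rot: [3.141, -0.002, 0.634]
wrist_force: [0.0, 0.0, 0.5]
gripper_width: 0.0749
```

```bash
python3 w.py w7
```

```text
17.85 [0.6153 0.0792 0.0181] [ 3.141e+00 -2.000e-03  6.340e-01] 0.0748741302693319 [0.  0.  0.5]
red [252. 312.] z0.077 c 610.6 81.6 size 32 21 ang 27.5
green [37. 37.] z0.017 c 471.9 97.1 size 24 24 ang 40.5
```

View pics/w7.png

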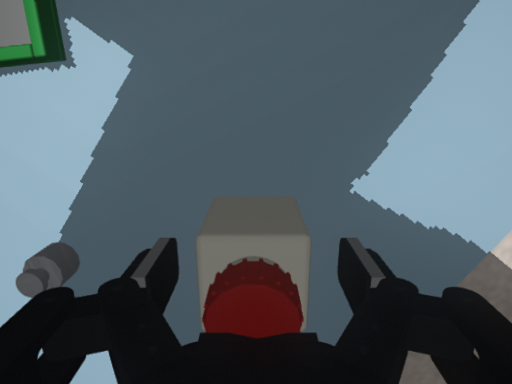

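Request:
{"api": "apply_moves", "payload": {
  "moves": [
    {"hand": 75,"tx": -1.5,"ty": -1,"tz": -1,"ax": 0,"ay": 0,"az": 0},
    {"hand": 75,"tx": 0,"ty": 0,"tz": 0,"ax": 0,"ay": 0,"az": 0},
    {"hand": 36,"tx": 0,"ty": 0,"tz": 0,"ax": 0,"ay": 0,"az": 0},
    {"hand": 36,"tx": 0,"ty": 0,"tz": 0,"ax": 0,"ay": 0,"az": 0},
    {"hand": 36,"tx": 0,"ty": 0,"tz": 0,"ax": 0,"ay": 0,"az": 0},
    {"hand": 36,"tx": 0,"ty": 0,"tz": 0,"ax": 0,"ay": 0,"az": 0},
    {"hand": 36,"tx": 0,"ty": 0,"tz": 0,"ax": 0,"ay": 0,"az": 0},
    {"hand": 36,"tx": 0,"ty": 0,"tz": 0,"ax": 0,"ay": 0,"az": 0},
    {"hand": 36,"tx": 0,"ty": 0,"tz": 0,"ax": 0,"ay": 0,"az": 0},
    {"hand": 36,"tx": 0,"ty": 0,"tz": 0,"ax": 0,"ay": 0,"az": 0}
  ],
  "squeeze": 35
}}

```text
t: 18.9
ee_pos: [0.6131, 0.0782, 0.0159]
ee_rot: [3.141, -0.0, 0.634]
wrist_force: [0.4, -0.0, 3.9]
gripper_width: 0.0435
```

Request:
{"api": "apply_moves", "payload": {
  "moves": [
    {"hand": 36,"tx": 0,"ty": 0,"tz": 10,"ax": 0,"ay": 0,"az": 0},
    {"hand": 36,"tx": 0,"ty": 0,"tz": 25,"ax": 0,"ay": 0,"az": 0},
    {"hand": 36,"tx": 0,"ty": 0,"tz": 35,"ax": 0,"ay": 0,"az": 0},
    {"hand": 36,"tx": 0,"ty": 0,"tz": 30,"ax": 0,"ay": 0,"az": 0},
    {"hand": 36,"tx": -9,"ty": 9,"tz": 10,"ax": 0,"ay": 0,"az": 0},
    {"hand": 36,"tx": -20,"ty": 20,"tz": 0,"ax": 0,"ay": 0,"az": -0.02},
    {"hand": 36,"tx": -29,"ty": 30,"tz": 0,"ax": 0,"ay": 0,"az": -0.04},
    {"hand": 36,"tx": -29,"ty": 30,"tz": 0,"ax": 0,"ay": 0,"az": -0.04},
    {"hand": 36,"tx": -29,"ty": 30,"tz": 0,"ax": 0,"ay": 0,"az": -0.04},
    {"hand": 36,"tx": -29,"ty": 30,"tz": 0,"ax": 0,"ay": 0,"az": 0},
    {"hand": 36,"tx": -19,"ty": 20,"tz": 0,"ax": 0,"ay": 0,"az": 0},
    {"hand": 36,"tx": -9,"ty": 9,"tz": 0,"ax": 0,"ay": 0,"az": 0},
    {"hand": 36,"tx": 0,"ty": 0,"tz": 0,"ax": 0,"ay": 0,"az": 0},
    {"hand": 36,"tx": 0,"ty": 0,"tz": 0,"ax": 0,"ay": 0,"az": 0},
    {"hand": 36,"tx": 0,"ty": 0,"tz": 0,"ax": 0,"ay": 0,"az": 0}
  ]
}}

```text
t: 20.4
ee_pos: [0.4407, 0.2555, 0.1257]
ee_rot: [3.141, -0.0, 0.493]
wrist_force: [0.6, -0.4, -0.3]
gripper_width: 0.0436
```

```bash
python3 w.py w8
```

```text
20.4 [0.4407 0.2555 0.1257] [ 3.141 -0.     0.493] 0.04360411936850798 [ 0.6 -0.4 -0.3]
red [255. 303.] z0.187 c 435.6 260.9 size 24 16 ang 53.9
green [257. 161.] z0.017 c 433.3 266.2 size 71 48 ang 28.7
green [147. 274.] z0.017 c 391.7 132.2 size 23 9 ang 39.9
```

View pics/w8.png

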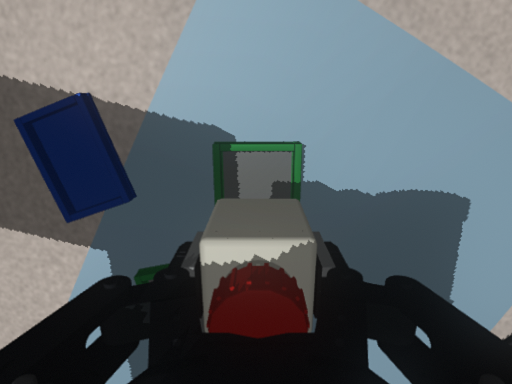

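Request:
{"api": "apply_moves", "payload": {
  "moves": [
    {"hand": 36,"tx": -0.5,"ty": 0.5,"tz": -20,"ax": 0,"ay": 0,"az": 0},
    {"hand": 36,"tx": 0,"ty": 0,"tz": -30,"ax": 0,"ay": 0,"az": 0},
    {"hand": 36,"tx": 0,"ty": 0,"tz": -25,"ax": 0,"ay": 0,"az": 0},
    {"hand": 36,"tx": 0,"ty": 0,"tz": -15,"ax": 0,"ay": 0,"az": 0},
    {"hand": 36,"tx": 0,"ty": 0,"tz": -9,"ax": 0,"ay": 0,"az": 0},
    {"hand": 36,"tx": 0,"ty": 0,"tz": -4,"ax": 0,"ay": 0,"az": 0},
    {"hand": 36,"tx": 0,"ty": 0,"tz": 0,"ax": 0,"ay": 0,"az": 0},
    {"hand": 36,"tx": 0,"ty": 0,"tz": 0,"ax": 0,"ay": 0,"az": 0},
    {"hand": 36,"tx": 0,"ty": 0,"tz": 0,"ax": 0,"ay": 0,"az": 0},
    {"hand": 36,"tx": 0,"ty": 0,"tz": 0,"ax": 0,"ay": 0,"az": 0}
  ]
}}

```text
t: 21.45
ee_pos: [0.4399, 0.2569, 0.0234]
ee_rot: [-3.142, -0.001, 0.494]
wrist_force: [0.7, -0.1, -1.3]
gripper_width: 0.0436
```

Request:
{"api": "apply_moves", "payload": {
  "moves": [
    {"hand": 36,"tx": 0,"ty": 0,"tz": -2,"ax": 0,"ay": 0,"az": 0},
    {"hand": 36,"tx": 0,"ty": 0,"tz": 0,"ax": 0,"ay": 0,"az": 0},
    {"hand": 36,"tx": 0,"ty": 0,"tz": -1,"ax": 0,"ay": 0,"az": 0},
    {"hand": 36,"tx": 0,"ty": 0,"tz": 0,"ax": 0,"ay": 0,"az": 0},
    {"hand": 36,"tx": 0,"ty": 0,"tz": 0,"ax": 0,"ay": 0,"az": 0}
  ]
}}

```text
t: 21.95
ee_pos: [0.4395, 0.2567, 0.0199]
ee_rot: [-3.142, -0.0, 0.494]
wrist_force: [-0.7, 0.5, 2.3]
gripper_width: 0.0438
```

Request:
{"api": "apply_moves", "payload": {
  "moves": [
    {"hand": 36,"tx": 0,"ty": 0,"tz": -0.5,"ax": 0,"ay": 0,"az": 0},
    {"hand": 65,"tx": 0,"ty": 0,"tz": 0,"ax": 0,"ay": 0,"az": 0},
    {"hand": 65,"tx": 0,"ty": 0,"tz": 0,"ax": 0,"ay": 0,"az": 0},
    {"hand": 65,"tx": 0,"ty": 0,"tz": 0,"ax": 0,"ay": 0,"az": 0},
    {"hand": 65,"tx": 0,"ty": 0,"tz": 0,"ax": 0,"ay": 0,"az": 0},
    {"hand": 65,"tx": 0,"ty": 0,"tz": 15,"ax": 0,"ay": 0,"az": 0},
    {"hand": 65,"tx": 0,"ty": 0,"tz": 30,"ax": 0,"ay": 0,"az": 0},
    {"hand": 65,"tx": 0,"ty": 0,"tz": 40,"ax": 0,"ay": 0,"az": 0},
    {"hand": 65,"tx": 0,"ty": 0,"tz": 45,"ax": 0,"ay": 0,"az": 0},
    {"hand": 65,"tx": 20,"ty": -39,"tz": 0,"ax": 0,"ay": 0,"az": -0.1},
    {"hand": 65,"tx": 20,"ty": -39,"tz": 0,"ax": 0,"ay": 0,"az": -0.1},
    {"hand": 65,"tx": 20,"ty": -39,"tz": 0,"ax": 0,"ay": 0,"az": -0.1},
    {"hand": 65,"tx": 20,"ty": -39,"tz": 0,"ax": 0,"ay": 0,"az": -0.1},
    {"hand": 65,"tx": 20,"ty": -39,"tz": 0,"ax": 0,"ay": 0,"az": -0.1},
    {"hand": 65,"tx": 20,"ty": -39,"tz": 0,"ax": 0,"ay": 0,"az": -0.1},
    {"hand": 65,"tx": 20,"ty": -39,"tz": 0,"ax": 0,"ay": 0,"az": -0.1},
    {"hand": 65,"tx": 20,"ty": -39,"tz": 0,"ax": 0,"ay": 0,"az": -0.1},
    {"hand": 65,"tx": 19,"ty": -36,"tz": 0,"ax": 0,"ay": 0,"az": -0.092},
    {"hand": 65,"tx": 0,"ty": 0,"tz": 0,"ax": 0,"ay": 0,"az": 0},
    {"hand": 65,"tx": 0,"ty": 0,"tz": 0,"ax": 0,"ay": 0,"az": 0}
  ]
}}

```text
t: 23.95
ee_pos: [0.6182, -0.092, 0.1487]
ee_rot: [3.142, 0.001, -0.399]
wrist_force: [-0.9, 0.3, -0.2]
gripper_width: 0.065
```

```bash
python3 w.py w9;python3 - <<'E'
from h import *
p,d=env.camera('scene');cv2.imwrite('pics/s6.png',cv2.resize(p[100:320,150:420,::-1],None,fx=2.5,fy=2.5))
E
```

```text
23.95 [ 0.6182 -0.092   0.1487] [ 3.142e+00  1.000e-03 -3.990e-01] 0.06496127453647854 [-0.9  0.3 -0.2]
red [259. 199.] z0.077 c 619.2 -92.3 size 25 26 ang 83.1
red [ 97. 273.] z0.065 c 471.0 -101.8 size 31 32 ang 23.3
red [394. 272.] z0.077 c 693.0 -186.8 size 14 28 ang 27.0
green [16. 66.] z0.017 c 464.3 79.7 size 65 23 ang 56.7
green [127. 230.] z0.017 c 476.7 -91.9 size 34 62 ang 60.3
```

View pics/s6.png

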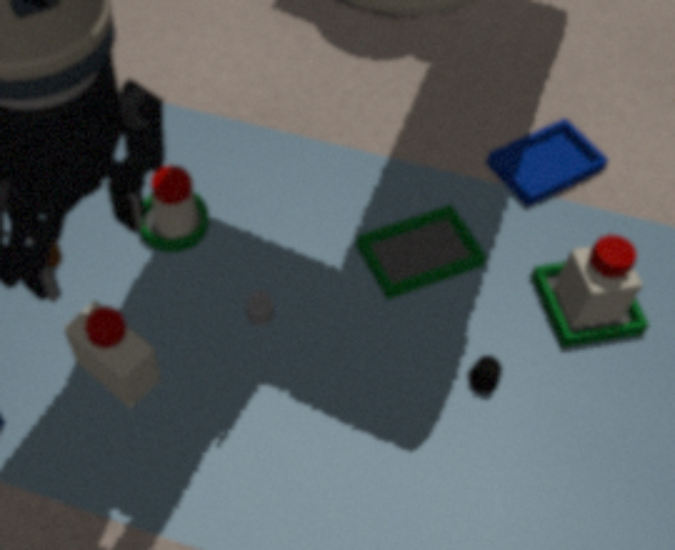

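View pics/w9.png

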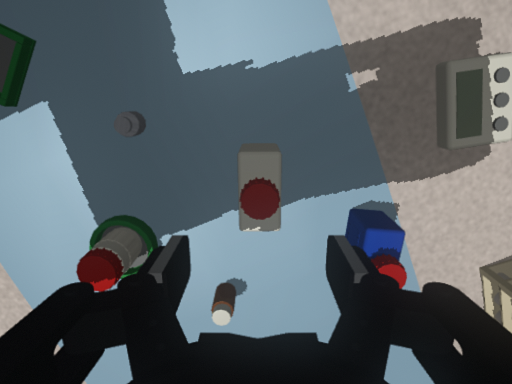

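Request:
{"api": "apply_moves", "payload": {
  "moves": [
    {"hand": 65,"tx": 0,"ty": 0,"tz": -35,"ax": 0,"ay": 0,"az": 0},
    {"hand": 65,"tx": 0,"ty": 0,"tz": -35,"ax": 0,"ay": 0,"az": 0},
    {"hand": 65,"tx": 0,"ty": 0,"tz": -30,"ax": 0,"ay": 0,"az": 0},
    {"hand": 65,"tx": 0,"ty": 0,"tz": -20,"ax": 0,"ay": 0,"az": 0},
    {"hand": 65,"tx": 0,"ty": 0,"tz": -13,"ax": 0,"ay": 0,"az": 0},
    {"hand": 65,"tx": 0,"ty": 0,"tz": 0,"ax": 0,"ay": 0,"az": 0},
    {"hand": 65,"tx": 0,"ty": 0,"tz": 0,"ax": 0,"ay": 0,"az": 0},
    {"hand": 65,"tx": 0,"ty": 0,"tz": 0,"ax": 0,"ay": 0,"az": 0},
    {"hand": 65,"tx": 0,"ty": 0,"tz": 0,"ax": 0,"ay": 0,"az": 0}
  ]
}}

```text
t: 24.95
ee_pos: [0.6193, -0.0914, 0.0175]
ee_rot: [-3.141, -0.002, -0.398]
wrist_force: [0.4, -0.7, 0.5]
gripper_width: 0.0653
```

```bash
python3 w.py w10
```

```text
24.95 [ 0.6193 -0.0914  0.0175] [-3.141e+00 -2.000e-03 -3.980e-01] 0.06528386911868804 [ 0.4 -0.7  0.5]
red [259. 315.] z0.077 c 621.9 -89.1 size 18 28 ang 55.1
green [ 21. 304.] z0.016 c 480.5 -77.8 size 7 22 ang 76.3
```

View pics/w10.png

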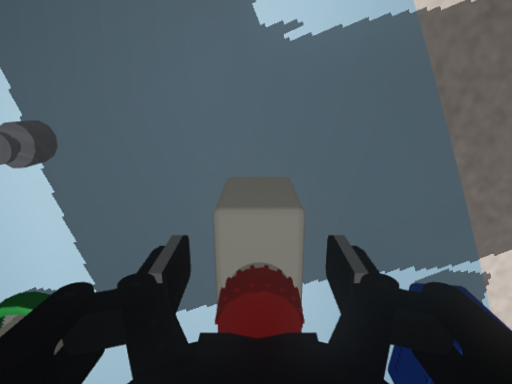

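Request:
{"api": "apply_moves", "payload": {
  "moves": [
    {"hand": 65,"tx": 0,"ty": 0,"tz": -1,"ax": 0,"ay": 0,"az": 0},
    {"hand": 26,"tx": 0,"ty": 0,"tz": 0,"ax": 0,"ay": 0,"az": 0},
    {"hand": 26,"tx": 0,"ty": 0,"tz": 0,"ax": 0,"ay": 0,"az": 0},
    {"hand": 26,"tx": 0,"ty": 0,"tz": 0,"ax": 0,"ay": 0,"az": 0},
    {"hand": 26,"tx": 0,"ty": 0,"tz": 0,"ax": 0,"ay": 0,"az": 0},
    {"hand": 26,"tx": 0,"ty": 0,"tz": 0,"ax": 0,"ay": 0,"az": 0},
    {"hand": 26,"tx": 0,"ty": 0,"tz": 0,"ax": 0,"ay": 0,"az": 0},
    {"hand": 26,"tx": 0,"ty": 0,"tz": 0,"ax": 0,"ay": 0,"az": 0},
    {"hand": 26,"tx": 0,"ty": 0,"tz": 0,"ax": 0,"ay": 0,"az": 0}
  ],
  "squeeze": 40
}}

```text
t: 25.9
ee_pos: [0.6187, -0.0914, 0.0154]
ee_rot: [-3.142, -0.0, -0.398]
wrist_force: [-0.3, -1.3, 3.8]
gripper_width: 0.0335
```

Request:
{"api": "apply_moves", "payload": {
  "moves": [
    {"hand": 26,"tx": 0,"ty": 0,"tz": 10,"ax": 0,"ay": 0,"az": 0},
    {"hand": 26,"tx": 0,"ty": 0,"tz": 25,"ax": 0,"ay": 0,"az": 0},
    {"hand": 26,"tx": 0,"ty": 0,"tz": 35,"ax": 0,"ay": 0,"az": 0},
    {"hand": 26,"tx": 0,"ty": 0,"tz": 30,"ax": 0,"ay": 0,"az": 0},
    {"hand": 26,"tx": -7,"ty": 9,"tz": 10,"ax": 0,"ay": 0,"az": 0.04},
    {"hand": 26,"tx": -15,"ty": 16,"tz": 0,"ax": 0,"ay": 0,"az": 0.08},
    {"hand": 26,"tx": -20,"ty": 22,"tz": 0,"ax": 0,"ay": 0,"az": 0.12},
    {"hand": 26,"tx": -20,"ty": 22,"tz": 0,"ax": 0,"ay": 0,"az": 0.12},
    {"hand": 26,"tx": -20,"ty": 22,"tz": 0,"ax": 0,"ay": 0,"az": 0.12},
    {"hand": 26,"tx": -20,"ty": 22,"tz": 0,"ax": 0,"ay": 0,"az": 0.12},
    {"hand": 26,"tx": -20,"ty": 22,"tz": 0,"ax": 0,"ay": 0,"az": 0.12},
    {"hand": 26,"tx": -20,"ty": 22,"tz": 0,"ax": 0,"ay": 0,"az": 0.12},
    {"hand": 26,"tx": -20,"ty": 22,"tz": 0,"ax": 0,"ay": 0,"az": 0.12},
    {"hand": 26,"tx": -15,"ty": 16,"tz": 0,"ax": 0,"ay": 0,"az": 0.1},
    {"hand": 26,"tx": -7,"ty": 9,"tz": 0,"ax": 0,"ay": 0,"az": 0.04},
    {"hand": 26,"tx": 0,"ty": 0,"tz": 0,"ax": 0,"ay": 0,"az": 0},
    {"hand": 26,"tx": 0,"ty": 0,"tz": 0,"ax": 0,"ay": 0,"az": 0},
    {"hand": 26,"tx": 0,"ty": 0,"tz": 0,"ax": 0,"ay": 0,"az": 0}
  ]
}}

```text
t: 27.7
ee_pos: [0.4352, 0.1122, 0.1253]
ee_rot: [3.141, -0.0, 0.7]
wrist_force: [-0.3, -0.2, -1.9]
gripper_width: 0.0335
```

```bash
python3 w.py w11
```

```text
27.7 [0.4352 0.1122 0.1253] [ 3.141 -0.     0.7  ] 0.03354590659148017 [-0.3 -0.2 -1.9]
red [428.  33.] z0.081 c 438.7 254.4 size 31 32 ang 10.4
red [258. 317.] z0.187 c 431.3 115.6 size 26 16 ang 35.4
green [359.  67.] z0.017 c 440.3 251.3 size 72 64 ang 28.5
green [256. 147.] z0.017 c 418.7 128.8 size 61 48 ang 40.5
```

View pics/w11.png

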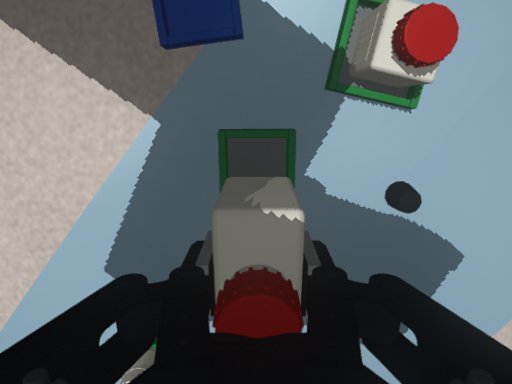

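Request:
{"api": "apply_moves", "payload": {
  "moves": [
    {"hand": 26,"tx": -0.5,"ty": 0,"tz": -20,"ax": 0,"ay": 0,"az": 0.004},
    {"hand": 26,"tx": 0,"ty": 0,"tz": -30,"ax": 0,"ay": 0,"az": 0},
    {"hand": 26,"tx": 0,"ty": 0,"tz": -25,"ax": 0,"ay": 0,"az": 0},
    {"hand": 26,"tx": 0,"ty": 0,"tz": -15,"ax": 0,"ay": 0,"az": 0},
    {"hand": 26,"tx": 0,"ty": 0,"tz": -9,"ax": 0,"ay": 0,"az": 0},
    {"hand": 26,"tx": 0,"ty": 0,"tz": -4,"ax": 0,"ay": 0,"az": 0},
    {"hand": 26,"tx": 0,"ty": 0,"tz": 0,"ax": 0,"ay": 0,"az": 0},
    {"hand": 26,"tx": 0,"ty": 0,"tz": 0,"ax": 0,"ay": 0,"az": 0},
    {"hand": 26,"tx": 0,"ty": 0,"tz": 0,"ax": 0,"ay": 0,"az": 0},
    {"hand": 26,"tx": 0,"ty": 0,"tz": -2,"ax": 0,"ay": 0,"az": 0},
    {"hand": 26,"tx": 0,"ty": 0,"tz": 0,"ax": 0,"ay": 0,"az": 0},
    {"hand": 26,"tx": 0,"ty": 0,"tz": 0,"ax": 0,"ay": 0,"az": 0},
    {"hand": 26,"tx": 0,"ty": 0,"tz": 0,"ax": 0,"ay": 0,"az": 0}
  ]
}}

```text
t: 29.05
ee_pos: [0.434, 0.1126, 0.0204]
ee_rot: [3.142, -0.0, 0.706]
wrist_force: [-0.1, 0.2, -2.2]
gripper_width: 0.0336
```

Request:
{"api": "apply_moves", "payload": {
  "moves": [
    {"hand": 26,"tx": 0,"ty": 0,"tz": -1,"ax": 0,"ay": 0,"az": 0},
    {"hand": 26,"tx": 0,"ty": 0,"tz": 0,"ax": 0,"ay": 0,"az": 0},
    {"hand": 26,"tx": 0,"ty": 0,"tz": 0,"ax": 0,"ay": 0,"az": 0}
  ]
}}

```text
t: 29.35
ee_pos: [0.4341, 0.1127, 0.0194]
ee_rot: [3.142, -0.0, 0.706]
wrist_force: [-0.0, -0.9, 2.4]
gripper_width: 0.0335
```

Contact. Release, rise and back off toward -y to clear the view.

Request:
{"api": "apply_moves", "payload": {
  "moves": [
    {"hand": 26,"tx": 0,"ty": 0,"tz": -0.3,"ax": 0,"ay": 0,"az": 0},
    {"hand": 60,"tx": 0,"ty": 0,"tz": 0,"ax": 0,"ay": 0,"az": 0},
    {"hand": 60,"tx": 0,"ty": 0,"tz": 0,"ax": 0,"ay": 0,"az": 0},
    {"hand": 60,"tx": 0,"ty": 0,"tz": 0,"ax": 0,"ay": 0,"az": 0},
    {"hand": 60,"tx": 0,"ty": 0,"tz": 0,"ax": 0,"ay": 0,"az": 0},
    {"hand": 60,"tx": 0,"ty": 0,"tz": 15,"ax": 0,"ay": 0,"az": 0},
    {"hand": 60,"tx": 0,"ty": 0,"tz": 30,"ax": 0,"ay": 0,"az": 0},
    {"hand": 60,"tx": 0,"ty": 0,"tz": 45,"ax": 0,"ay": 0,"az": 0},
    {"hand": 60,"tx": 0,"ty": 0,"tz": 45,"ax": 0,"ay": 0,"az": 0},
    {"hand": 60,"tx": 0,"ty": 0,"tz": 45,"ax": 0,"ay": 0,"az": 0},
    {"hand": 60,"tx": 0,"ty": 0,"tz": 45,"ax": 0,"ay": 0,"az": 0},
    {"hand": 60,"tx": -15,"ty": 45,"tz": 0,"ax": 0,"ay": 0,"az": 0},
    {"hand": 60,"tx": -15,"ty": 45,"tz": 0,"ax": 0,"ay": 0,"az": 0},
    {"hand": 60,"tx": -15,"ty": 45,"tz": 0,"ax": 0,"ay": 0,"az": 0},
    {"hand": 60,"tx": -15,"ty": 45,"tz": 0,"ax": 0,"ay": 0,"az": 0},
    {"hand": 60,"tx": -15,"ty": 45,"tz": 0,"ax": 0,"ay": 0,"az": 0},
    {"hand": 60,"tx": -15,"ty": 45,"tz": 0,"ax": 0,"ay": 0,"az": 0},
    {"hand": 60,"tx": 0,"ty": 40,"tz": 0,"ax": 0,"ay": 0,"az": 0},
    {"hand": 60,"tx": 0,"ty": 0,"tz": 0,"ax": 0,"ay": 0,"az": 0},
    {"hand": 60,"tx": 0,"ty": 0,"tz": 0,"ax": 0,"ay": 0,"az": 0}
  ]
}}

```text
t: 31.35
ee_pos: [0.3434, 0.4229, 0.2434]
ee_rot: [3.141, 0.001, 0.708]
wrist_force: [0.7, -0.6, 0.3]
gripper_width: 0.0598
```

Run:
```python
from h import *
for n in('scene','top'):
    p,d=env.camera(n);W=cloud(n,d)
    im=p[:,:,::-1].copy();cv2.imwrite(f'pics/f{n}.png',cv2.resize(im[100:340,60:440] if n=='scene' else im[80:300,100:450],None,fx=2,fy=2))
    for nm,x,y in(('wide',.438,-.271),('narrow',.4705,-.102),('sq',.44,.256),('obl',.4345,.1125)):
        m=(np.hypot(W[...,0]-x,W[...,1]-y)<.05)&(W[...,2]>.03)&(W[...,2]<.1)
        zt=np.percentile(W[m][:,2],97);Q=W[m&(W[...,2]>zt-.004)];(a,b),sz,_=cv2.minAreaRect((Q[:,:2]*1000).astype(np.float32))
        print(n,nm,'top',zt.round(4),'centre',round(a),round(b),'size',np.round(sz))
    z=W[...,2];m=(z>.012)&(z<.05)&(W[...,0]>.5)&(W[...,0]<.58)&(abs(W[...,1])<.25)
    k,l,st,ce=cv2.connectedComponentsWithStats(m.astype(np.uint8))
    for i in range(1,k):
        if st[i,4]>15: print(n,ce[i].round(),W[l==i].mean(0).round(3),W[l==i][:,2].max().round(3))
```

```text
scene wide top 0.0718 centre 436 -269 size [52. 51.]
scene narrow top 0.0659 centre 469 -101 size [33. 31.]
scene sq top 0.0816 centre 439 256 size [30. 31.]
scene obl top 0.0813 centre 433 112 size [27. 26.]
scene [168. 196.] [ 0.541 -0.187  0.033] 0.047
scene [253. 221.] [ 0.536 -0.     0.021] 0.03
scene [344. 248.] [0.538 0.185 0.022] 0.027
top wide top 0.0726 centre 440 -270 size [50. 51.]
top narrow top 0.0664 centre 471 -101 size [31. 32.]
top sq top 0.0814 centre 442 257 size [27. 32.]
top obl top 0.0811 centre 436 113 size [26. 26.]
top [351. 174.] [ 0.539 -0.188  0.037] 0.048
top [263. 179.] [ 0.535 -0.     0.021] 0.032
top [177. 181.] [0.537 0.185 0.022] 0.027
```

View pics/fscene.png

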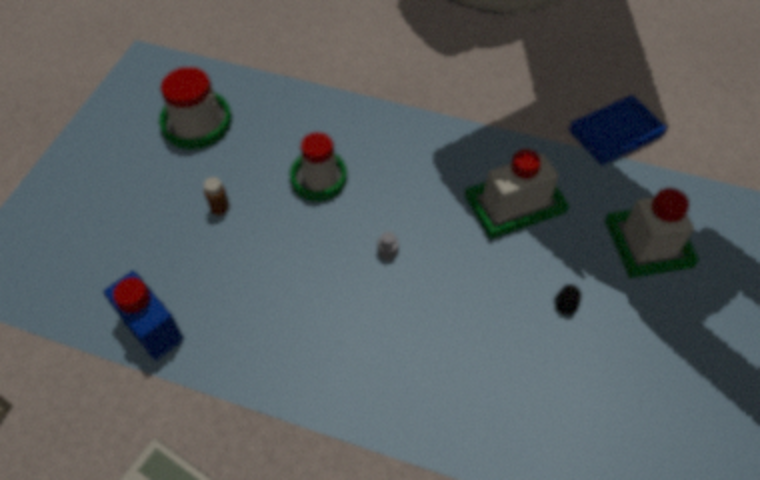

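View pics/ftop.png

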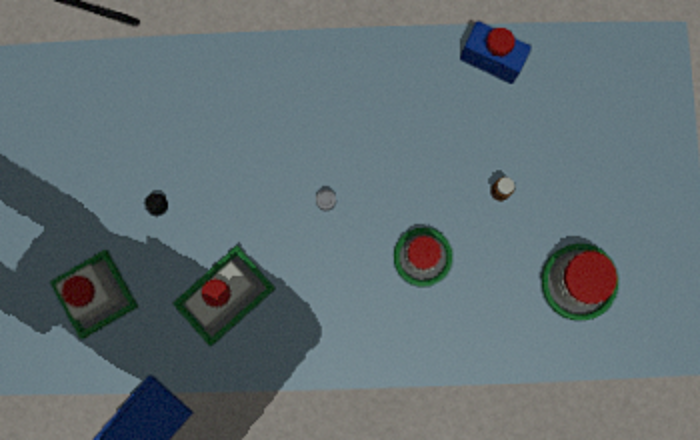

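All four stand in their holders and the cap heights fit (70, 64, 80 and 80 mm expected). The vial and stopper haven't moved.

```bash
python3 -c "
from workcell import env
print(env.sign_off())"
```

```text
the job is handed in; nothing more can be done
None
```

All four containers are standing upright in their matching green holders, released. I placed them in the order listed (wide pot, narrow pot, square bottle, oblong bottle) and handed in at about 31.5 s; the sign-off gave no verdict.

- **Containers:** in the final scene and top pictures each is about 2 mm or less from its holder's measured centre. The cap tops read 72, 66, 81 and 81 mm, against 70, 64, 80 and 80 mm expected on the holder floors. That is 1–3 mm high, and the same camera depths also read the tops 1–2 mm high at the start.
- **Left alone:** the vial, the stopper and a small grey object near them measured in the same places as at the start. I never reached for the blue bottle or the blue holder, and both look unmoved in the last pictures.
- **Forces:** setting down the wide pot pushed the wrist to about 40 N for a moment before release, through the held pot, against the 120 N limit. The other three touched down at 2–17 N.
- **Disagreement:** the measured tool height ran 2–7 mm above the commanded height in a few fast moves, so I set each container down by contact force rather than by height alone.

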